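# Zero the coffee grinder and set it five clicks open

## Task

The grinder's hopper is off for washing and the scale on its dial has worn away, so set the grind by feel: turn the dial clockwise until it is right up against its stop, then turn it back anticlockwise exactly five clicks and let go, leaving it resting in the fifth click. Leave everything else on the ledge where it stands.

Things in the scene. Friction and masses are not known exactly. Their poses are not given: they have to be found in the camera images.
- grinder: Red coffee grinder, fixed, 150 mm wide, 250 mm deep (85 mm before and 165 mm behind its origin). Origin on the ledge straight below where the dial's axis meets the deck; x to its back, y to its left, z up. Its grey deck slopes down to the front (-x), 22 degrees from level. Behind x = 80 mm the body is flat, 185 mm high, with a black throat collar 80 mm across, 14 mm high at x = 125 mm.
- deck (a point): Where the dial's axis meets the grey deck, 155 mm above the ledge. Fixed to the grinder, axes level like the grinder's. The dial has no scale: which way its arrow points at the stop differs from start to start, within about 45 degrees either side of the grinder's +x.
- dial_grip (a point): Dial: black disc 100 mm across, its face 13 mm off the deck, with a steel grip bar across it 84 mm long, 22 mm thick, 36 mm high. This point is on the axis inside the bar, 22 mm above the disc, 14 mm below the bar's top. It turns with the dial: x along the bar to the arrow end (orange stripe), z along the axis out of the deck (22 degrees off vertical, leaning to the grinder's front).
- dial_arrow (a point): Top of the bar's arrow end, 42 mm from the axis, axes as dial_grip. Looking down on the dial, clockwise ends at a rigid stop. There are ten rest positions 30 degrees apart: the stop and nine clicks anticlockwise of it; let go, the dial snaps to the nearest. Passing a click takes about 0.15 N m. It starts two to seven clicks from the stop.
- burr (a joint): Hidden inside: gap of the grinding burr in metres, 0 with the dial at its stop and 0.0004 more for each click that the dial is open (0.0020 at five clicks). It cannot be seen, and a single reading is off by one or two clicks, so it is poor for counting.
- mug: White enamel mug, 84 mm across and 85 mm high, upright, a bystander. Origin at the centre of its underside.
- hopper: The grinder's clear hopper, 140 mm across and 125 mm high, upright, a bystander. Origin at the centre of its underside.
- brush: Blue dish brush lying on the ledge, 200 mm long, a bystander. Origin under its middle.
- tin: Coffee tin, 100 mm across and 130 mm high, upright, a bystander. Origin at the centre of its underside.
- bowl: Steel bowl, 150 mm across and 60 mm high, upright, a bystander. Origin at the centre of its underside.

How it is judged (in metres and radians):
On the way, in this order (a step that is already met when the one before it is completed fails the run):
1. the dial is turned fully clockwise, to its stop (value of joint burr below 0.00012 m), for 0.2 s.
2. the dial stands five clicks open (value of joint burr between 0.00188 and 0.00212 m), for 0.2 s.
At the end, for the whole second after the job is handed in: The dial rests five clicks open from its stop (burr gap 2.0 mm within 0.12 mm, that is the fifth click within 9 degrees), at rest and let go (all of step 2 and velocity of joint burr between -0.001 and 0.001 m/s); the robot touches nothing.
It fails at once if a bystander (mug, hopper, brush, tin or bowl) is pushed more than 30 mm from its place (distance of any of mug, hopper, brush, tin, bowl from where it was at the start of the episode above 0.03 m).
It also fails if it takes over 72 s, if anything falls off the work surface, if the arm or the gripper's body presses on something with over 40 N, if the wrist force passes 120 N, or if a joint passes its speed limit or range.

## Robot

A 6-joint arm with a two-finger parallel gripper is mounted at the origin on the work surface. World frame = base frame: x ahead of the robot, y to its left, z up, the work surface at z = 0. Lengths are in mm, angles in degrees, forces in N, time in s.
With the tool pointing down it reaches from about 350 to 850 mm from the base axis. Payload 8.1 kg.
Tool frame: the origin (TCP) lies between the finger pads; the fingertips stand 22 mm ahead of it and the grasp point (between the pads) lies 3 mm ahead of it; z points along the fingers, y is the direction in which the jaws open and shut (so a half turn about z gives the same grasp; the last joint's range is limited). The gripper opens to 85 mm and grips with 20 to 120 N. Pads are 22 mm wide; open, the fingers measure 114 mm over their backs; the gripper's body (76 mm by 85 mm) begins 54 mm behind the grasp point. The pads swing forward as they close: fully open they stand 13 mm farther back than shut.
Start: joints at [-78.404, 7.471, 85.268, -0, 87.261, -4.893], TCP at [170.326, -575.321, 219.592] pointing down, gripper open.
Joint ranges: [-169.43, 169.43], [-51.17, 129.36], [1.28, 143.12], [-76.62, 256.62], [0, 156.53], [-152.29, 152.29]. Speed limits (degrees/s): [136.94, 136.94, 159.86, 180, 180, 180].

## Interface

Orientations are given as [roll, pitch, yaw] about the fixed x, y, z axes, in that order (R = Rz(yaw) Ry(pitch) Rx(roll)).
In Python, from bench import r gives the robot as it stands.
- The arm moves only by the tool drive_tool, never from a script. Its argument "moves" is a list of rows, each a list of 2 entries, a list of its own where there are three numbers: the shift along the world's x, y, z in mm, then the turn about the world's z in degrees. A call has exactly 8 rows; each row is the pose to reach, as a shift and turn from the pose commanded when the call began; what a row does not reach only later rows make up. A row lasts 1/12 s, in which the tool goes at most 41.7 mm and 7.16 degrees, less where a joint would pass 70% of its speed; a pose out of reach is approached as far as the arm can. A call with a gripper value outside its range is refused whole. "fingers" is the finger opening in mm, from 0 to 85.4, set as the call begins (left out, the last holds). The fingers move at their own pace and stop on an object; "squeeze" is the grip in N (left out, the last holds). Time passes only in rows, so rows that repeat a pose let the fingers close, or fill a call up. It gives the time, the measured TCP pose, the force and the opening at its end, in the units of the state.
- r.sense(): the state, without advancing time (a new reading comes with each control period).
- r.snapshot(name): name is "scene" or "top" or "wrist"; returns a dict with "pixels" (384x512x3 uint8, red, green, blue), "camera_matrix" (3x3 intrinsics, pixels), "k1" (the pictures are not rectified: a ray, as slopes to the right and down, at radius r is drawn at 1 + k1 r^2 times it, then the intrinsics apply), "xyz" and "orientation" of the camera in the world. Camera axes: x right, y down, z forward; pixel columns grow to the right and rows downward; lengths in mm; the calibration is good to about 2 mm. A picture is of the moment at which its call begins. There is no depth.
- r.hand_in(): hands the job in, once; it reports no verdict.
The state is a dict: "time": time; "joint_pos": joint angles; "qd": joint speeds; "joint_efforts": joint torques, N m; "tool_pos": TCP position; "tcp_rot": TCP orientation; "ft_force": force on the tool from outside, world axes, zero at the start; "wrist_torque": the same for the moment, N m; "finger_gap": finger opening in mm.
Only numpy, scipy, OpenCV 4.12 (cv2) and the standard library are available. Lean on these libraries where they do the work, as an engineer would, in place of code of your own. Each camera call takes 0.05 s, during which the arm holds its last target.

## Working session

There is one attempt and no reset: what is moved stays moved. The work goes in short steps, Python scripts to look and compute and a tool call to move; the robot and the scene stay as the last step left them, time stands still between calls to the robot, and variables do not carry over. Pictures are saved under pics/ and viewed, and the job is handed in when it is done.

Besides the shell and the picture viewer there is one more tool, called in YAML: its name, and indented under it one key for each argument. drive_tool: Moves the arm, as the interface text tells. Its arguments: {"type":"object","properties":{"moves":{"type":"array","items":{"type":"array"}},"fingers":{"type":"number"},"squeeze":{"type":"number"}},"required":["moves"]}

```bash
ls; mkdir -p pics
python3 - <<'E'
from bench import r
import cv2
s=r.sense(); print(s)
for n in ["scene","top","wrist"]:
    d=r.snapshot(n); cv2.imwrite(f"pics/{n}0.png",d["pixels"][:,:,::-1]); print(n,d["camera_matrix"],d["k1"],d["xyz"],d["orientation"])
E
```

```text
pics
{'time': 0.0, 'joint_pos': array([-7.84037979e+01,  7.51610291e+00,  8.53290728e+01,  1.47237874e-03,
        8.72625142e+01, -4.89364258e+00]), 'qd': array([-0.02183748, -0.02205052,  0.02639623,  0.06732336,  0.01388766,
        0.01878833]), 'joint_efforts': array([-2.82697212e-03, -5.69395173e+01, -5.00560462e+01, -6.62418315e-04,
        1.45097214e-02,  2.37027422e-05]), 'tool_pos': array([ 170.2159101 , -574.74841352,  218.53607241]), 'tcp_rot': array([-1.79892828e+02, -1.06518334e-02,  1.64897631e+01]), 'ft_force': array([ 0.6856053 ,  0.50385013, -0.71078143]), 'wrist_torque': array([ 0.05279744,  0.00348155, -0.02939735]), 'finger_gap': 85.28879857265724}
scene [[474.34326909   0.         257.04301278]
 [  0.         474.34326909 185.82005431]
 [  0.           0.           1.        ]] -0.1081909208955442 [1341.49298349 -438.71113714  951.86087668] [-132.13168795   -0.18889516   56.44695732]
top [[360.01777839   0.         261.85676841]
 [  0.         360.01777839 188.98130295]
 [  0.           0.           1.        ]] -0.03734078007762661 [ 446.11788481   83.51391755 1047.04140875] [-169.74392695   -2.06542528  -89.09903154]
wrist [[268.74754777   0.         256.09929268]
 [  0.         268.74754777 189.16044021]
 [  0.           0.           1.        ]] -0.010619176559361492 [ 237.94307345 -555.22072969  374.54101213] [ 1.63903567e+02  8.05201069e-02 -7.35347132e+01]
```

View pics/scene0.png

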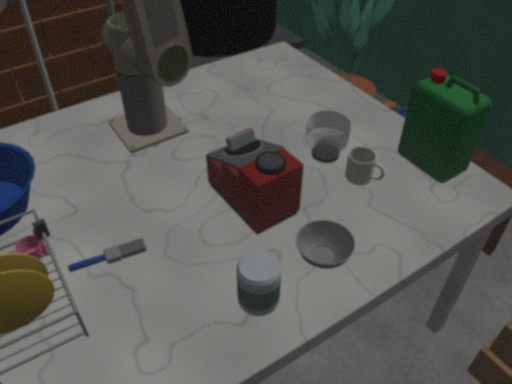

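View pics/top0.png

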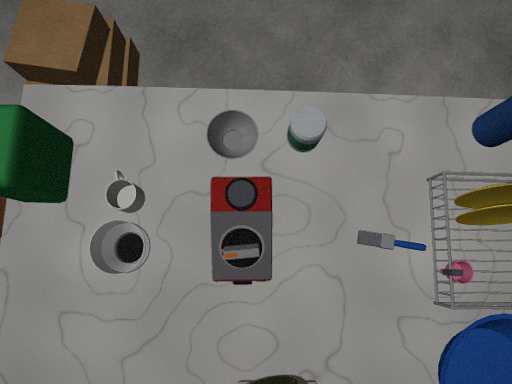

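View pics/wrist0.png

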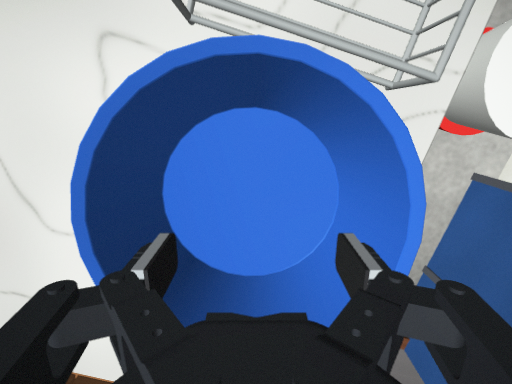

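The scene image shows the grinder at (255,180), its collar at (270,160) and the bar at (240,140). The top view has the dial at (241,248) with the orange arrow end pointing left, roughly +y. The brush, tin, bowl, mug and hopper all stand clear of the dial.

```bash
cat > h.py <<'E'
import numpy as np, cv2
from scipy.spatial.transform import Rotation as Ro
def proj(d,P):
    P=np.atleast_2d(P); R=Ro.from_euler('xyz',d["orientation"],degrees=True).as_matrix()
    c=(P-d["xyz"])@R; s=c[:,:2]/c[:,2:]; s=s*(1+d["k1"]*(s**2).sum(1,keepdims=True))
    K=d["camera_matrix"]; return s@K[:2,:2].T+K[:2,2]
def ray(d,uv):
    K=d["camera_matrix"]; s0=(np.array(uv,float)-K[:2,2])/[K[0,0],K[1,1]]; s=s0.copy()
    for _ in range(20): s=s0/(1+d["k1"]*(s@s))
    R=Ro.from_euler('xyz',d["orientation"],degrees=True).as_matrix()
    v=R@np.r_[s,1]; return v
def onz(d,uv,z):
    v=ray(d,uv); return d["xyz"]+v*(z-d["xyz"][2])/v[2]
def g2w(g,P):  # g=x,y,yaw deg
    return np.atleast_2d(P)@Ro.from_euler('z',g[2],degrees=True).as_matrix().T+[g[0],g[1],0]
T=np.radians(22)
def dial(P,phi): # dial frame (origin at deck, z axis) -> grinder; phi deg arrow about axis from +x
    Rd=Ro.from_euler('y',-22,degrees=True).as_matrix()@Ro.from_euler('z',phi,degrees=True).as_matrix()
    return np.atleast_2d(P)@Rd.T+[0,0,155]
def crop(im,x,y,w,h,k): return cv2.resize(im[y:y+h,x:x+w],None,fx=k,fy=k,interpolation=cv2.INTER_CUBIC)
E
python3 - <<'E'
from h import *
a=cv2.imread('pics/top0.png'); cv2.imwrite('pics/topc.png',crop(a,195,165,100,130,4.5))
a=cv2.imread('pics/scene0.png'); cv2.imwrite('pics/scenec.png',crop(a,195,115,120,120,5))
E
```

```text
(no output)
```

View pics/topc.png

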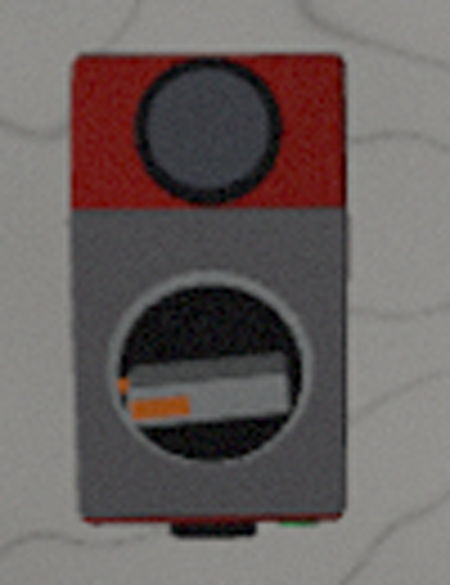

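View pics/scenec.png

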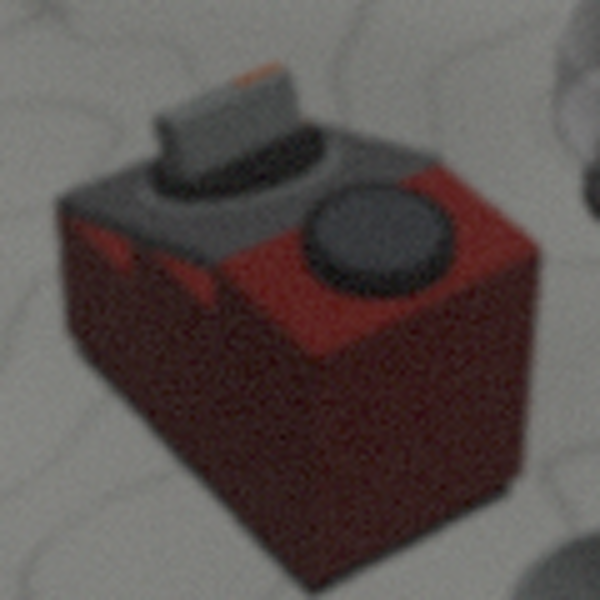

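```bash
cat > fit.py <<'E'
from h import *
from bench import r
from scipy.optimize import least_squares
D={n:r.snapshot(n) for n in("top","scene")}
f=120.7
G=[[165,75,185],[165,-75,185],[80,75,185],[80,-75,185],[-85,75,f],[-85,-75,f],[125,0,199]]
c=[(73,55),(344,55),(73,208),(347,208),(82,520),(345,515),(208,130)]
U=(np.array(c)+.5)/4.5-.5+[195,165]
G2=[[165,-75,185],[165,75,185],[80,75,185],[80,-75,185],[-85,-75,f],[165,-75,0]]
U2=(np.array([(320,357),(541,245),(435,160),(218,255),(60,205),(312,592)])+.5)/5-.5+[195,115]
def res(g): return np.r_[(proj(D["top"],g2w(g,G))-U).ravel(),(proj(D["scene"],g2w(g,G2))-U2).ravel()]
s=least_squares(res,[400,100,0],loss='soft_l1'); g=s.x
print(g,np.round(s.fun,1))
# bar
tb=(np.array([(130,397),(290,375),(290,415),(130,425)])+.5)/4.5-.5+[195,165]
B=[[42,-11,49],[-42,-11,49],[-42,11,49],[42,11,49]]
def rb(p): return (proj(D["top"],g2w(g,dial(B,p[0])))-tb).ravel()
s=least_squares(rb,[95]); print(s.x,np.round(s.fun,1))
np.save('g.npy',g)
print("grip pt",g2w(g,dial([0,0,35],0)),"top",g2w(g,dial([0,0,49],0)), "ends",g2w(g,dial(B,s.x[0])))
im=D["top"]["pixels"][:,:,::-1].copy()
E
python3 fit.py
```

```text
[467.4339577  101.45368145   1.89949097] [-0.8  0.   0.3 -0.5 -1.1  0.7  0.5 -0.1 -0.8  0.1  0.7  0.  -0.1 -1.8
 -1.9 -0.5  1.8 -0.9  2.5 -0.5 -1.1  1.4 -1.3 -1.7 -0.5  3.7]
[94.70322166] [-0.9 -3.  -0.2 -1.5  0.6 -1.5  0.1 -0.3]
grip pt [[454.32993141 101.01909267 187.45143491]] top [[449.0883209  100.84525716 200.43200887]] ends [[454.63880831 143.8133625  203.24874685]
 [463.79623082  60.35388371 205.82886551]
 [443.53783349  57.87715182 197.61527089]
 [434.38041097 141.33663062 195.03515224]]
```

```bash
cat > ov.py <<'E'
from h import *
def ov(d,g,phi,fn,win,k):
    im=crop(d["pixels"][:,:,::-1].copy(),*win,k)
    def P(W): return ((proj(d,W)-[win[0],win[1]]+.5)*k-.5)
    def pl(W,c,cl=True): cv2.polylines(im,[np.round(P(W)*16).astype(np.int32)],cl,c,1,cv2.LINE_AA,4)
    f=120.7
    pl(g2w(g,[[165,75,185],[165,-75,185],[80,-75,185],[80,75,185]]),(0,255,255))
    pl(g2w(g,[[80,75,185+2.3-0],[80,-75,187.3],[-85,-75,f],[-85,75,f]]),(255,255,0))
    a=np.radians(np.arange(0,360,10)); c=np.c_[np.cos(a),np.sin(a)]
    pl(g2w(g,dial(np.c_[50*c,13+0*a],0)),(0,255,0))
    pl(g2w(g,np.c_[125+40*c[:,0],40*c[:,1],199+0*a]),(0,255,0))
    for z,cc in((49,(255,0,255)),(13,(255,0,0))):
        pl(g2w(g,dial([[42,-11,z],[-42,-11,z],[-42,11,z],[42,11,z]],phi)),cc)
    cv2.imwrite(fn,im)
E
python3 - <<'E'
from ov import *; from bench import r
g=np.load('g.npy')
ov(r.snapshot("top"),g,95,'pics/o1.png',(195,165,100,130),4.5)
ov(r.snapshot("scene"),g,95,'pics/o2.png',(195,115,120,120),5)
E
```

```text
(no output)
```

View pics/o1.png

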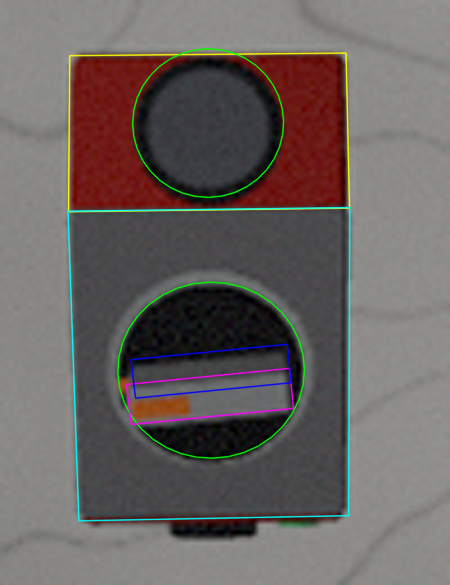

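View pics/o2.png

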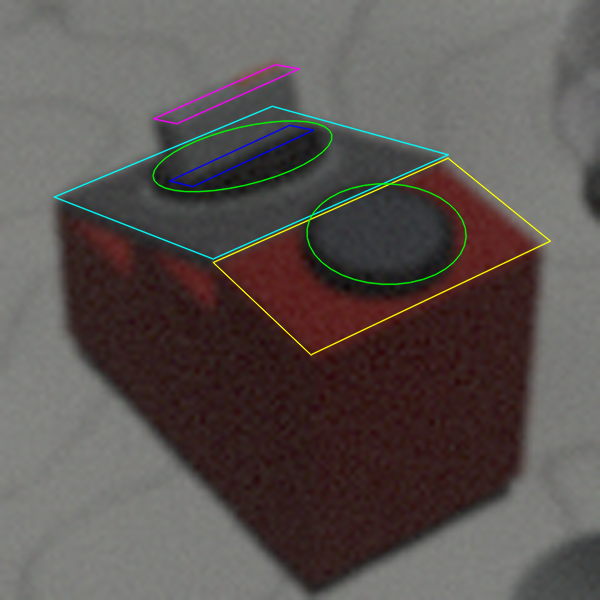

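The overlays agree with the images to 1–2 px. The grinder is at (467,101) with 1.9° yaw, and the arrow is at about 95°. I'll lift and travel to a point above the dial.

drive_tool:
  moves:
    - [[0, 0, 40], 0]
    - [[0, 0, 80], 0]
    - [[0, 0, 110], 0]
    - [[20, 40, 110], 7]
    - [[37, 80, 110], 14]
    - [[53, 118, 110], 21]
    - [[70, 156, 110], 28]
    - [[86, 194, 110], 35]
  fingers: 60
  squeeze: 30

```text
time: 1.02
tool_pos: [255.1, -383.3, 329.5]
tcp_rot: [180.0, -0.0, 51.8]
ft_force: [-0.2, -0.1, 1.3]
finger_gap: 60.0
```

drive_tool:
  moves:
    - [[16, 38, 0], 7]
    - [[32, 76, 0], 14]
    - [[48, 115, 0], 21]
    - [[64, 153, 0], 28]
    - [[80, 191, 0], 35]
    - [[96, 229, 0], 40]
    - [[112, 267, 0], 45]
    - [[128, 305, 0], 45]

```text
time: 1.68
tool_pos: [383.0, -78.0, 330.0]
tcp_rot: [179.9, 0.0, 96.8]
ft_force: [0.8, -0.8, 0.4]
finger_gap: 59.9
```

drive_tool:
  moves:
    - [[14, 37, 0], 0]
    - [[28, 74, 0], 0]
    - [[42, 110, -5], 0]
    - [[56, 146, -10], 0]
    - [[69, 179, -20], 0]
    - [[69, 179, -30], 0]
    - [[69, 179, -30], 0]
    - [[69, 179, -30], 0]
  fingers: 50

```text
time: 2.35
tool_pos: [451.2, 98.9, 299.0]
tcp_rot: [-179.9, 0.0, 96.5]
ft_force: [-0.2, -0.1, 0.2]
finger_gap: 49.9
```

Run:
```python
from ov import *; from bench import r
g=np.load('g.npy'); s=r.sense(); print(s['tool_pos'],s['tcp_rot'],s['wrist_torque'],s['joint_pos'])
ov(r.snapshot("wrist"),g,95,'pics/w1.png',(0,0,512,384),1.5)
```

```text
[451.21903351  98.90753851 299.03206446] [-1.79895557e+02  2.34506449e-02  9.65422040e+01] [ 0.01025415 -0.04862948 -0.00021668] [ 6.02007136e+00 -1.52408020e+01  9.87541590e+01 -2.45637446e-02
  9.65908678e+01 -5.24908494e-01]
```

View pics/w1.png

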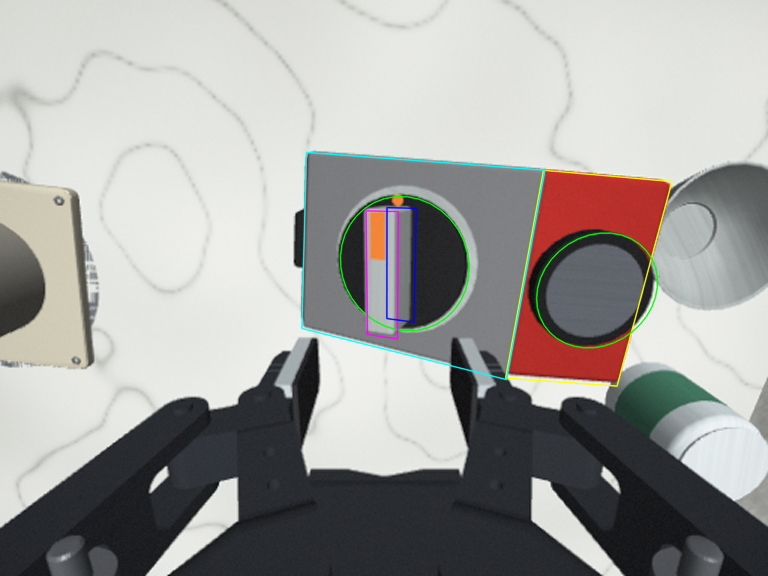

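The wrist overlay matches the bar, with the arrow end at (378,215). I'll check the settled pose before descending.

Run:
```python
from bench import r
s=r.sense(); print(s['tool_pos'],s['tcp_rot'],s['wrist_torque'])
```

```text
[451.56645296  98.39211983 299.86709961] [-1.79985722e+02  2.34691057e-02  9.64685974e+01] [-0.00691825  0.01618801  0.02137211]
```

drive_tool:
  moves:
    - [[0, 0, -20], 0]
    - [[0, -1, -40], 0]
    - [[0, -1, -60], 0]
    - [[0, -1, -75], 0]
    - [[0, -1, -85], 0]
    - [[0, -1, -90], 0]
    - [[0, -1, -90], 0]
    - [[0, -1, -90], 0]
  fingers: 44

```text
time: 3.07
tool_pos: [452.3, 97.6, 210.7]
tcp_rot: [179.9, 0.0, 96.4]
ft_force: [-0.0, 0.4, 1.0]
finger_gap: 44.1
```

Run:
```python
from ov import *; from bench import r
g=np.load('g.npy'); s=r.sense(); print(s['tool_pos'],s['tcp_rot'],s['wrist_torque'])
ov(r.snapshot("wrist"),g,95,'pics/w2.png',(0,0,512,384),1.5)
```

```text
[452.27009963  97.62801744 210.66901441] [1.79924443e+02 3.75242082e-03 9.64397400e+01] [-0.021921    0.01340929 -0.00313189]
```

View pics/w2.png

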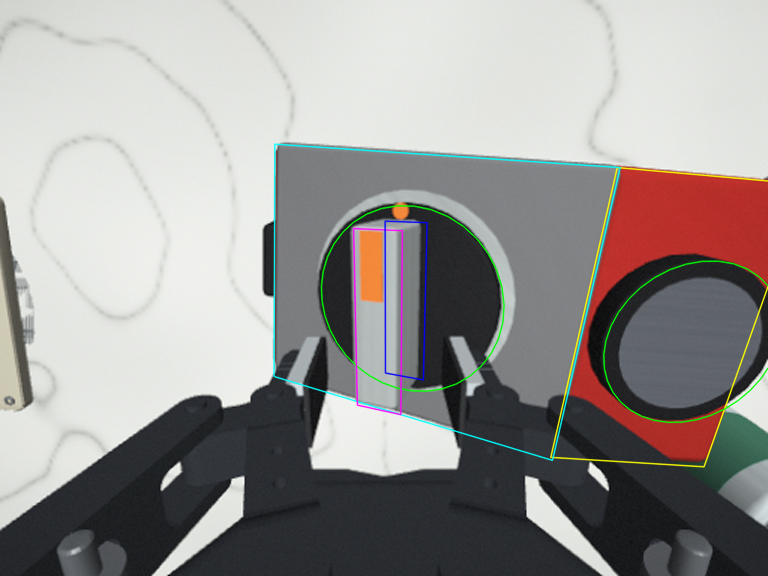

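The bar sits centred between the open pads. Next I lower the last 7 mm and close.

drive_tool:
  moves:
    - [[1, 3, -4], 0]
    - [[1, 3, -7], 0]
    - [[1, 3, -7], 0]
    - [[1, 3, -7], 0]
    - [[1, 3, -7], 0]
    - [[1, 3, -7], 0]
    - [[1, 3, -7], 0]
    - [[1, 3, -7], 0]
  fingers: 44

```text
time: 3.78
tool_pos: [452.9, 101.1, 202.7]
tcp_rot: [180.0, -0.0, 96.5]
ft_force: [-0.2, -0.4, -0.1]
finger_gap: 44.0
```

drive_tool:
  moves:
    - [[0, 0, 0], 0]
    - [[0, 0, 0], 0]
    - [[0, 0, 0], 0]
    - [[0, 0, 0], 0]
    - [[0, 0, 0], 0]
    - [[0, 0, 0], 0]
    - [[0, 0, 0], 0]
    - [[0, 0, 0], 0]
  fingers: 10
  squeeze: 30

```text
time: 4.45
tool_pos: [452.8, 101.1, 202.6]
tcp_rot: [-180.0, -0.0, 96.5]
ft_force: [0.7, -0.4, 0.0]
finger_gap: 10.3
```

```bash
cat > st.py <<'E'
from bench import r
s=r.sense(); print(s['time'],s['tool_pos'].round(1),s['tcp_rot'].round(1),s['ft_force'].round(1),s['wrist_torque'].round(3),s['finger_gap'],s['joint_efforts'][5])
E
python3 st.py
```

```text
4.45 [452.8 101.1 202.6] [-180.    -0.    96.5] [ 0.7 -0.4  0. ] [ 0.022  0.06  -0.034] 10.25840713515791 -4.327654437474848e-05
```

The gap reads 10 mm, so the fingers are not holding the bar. I'll look.

Run:
```python
from ov import *; from bench import r
g=np.load('g.npy')
d=r.snapshot("wrist"); cv2.imwrite('pics/w3.png',crop(d["pixels"][:,:,::-1],0,0,512,384,1.5))
d=r.snapshot("scene"); cv2.imwrite('pics/s3.png',crop(d["pixels"][:,:,::-1],170,60,150,120,5))
```

```text
(no output)
```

View pics/w3.png

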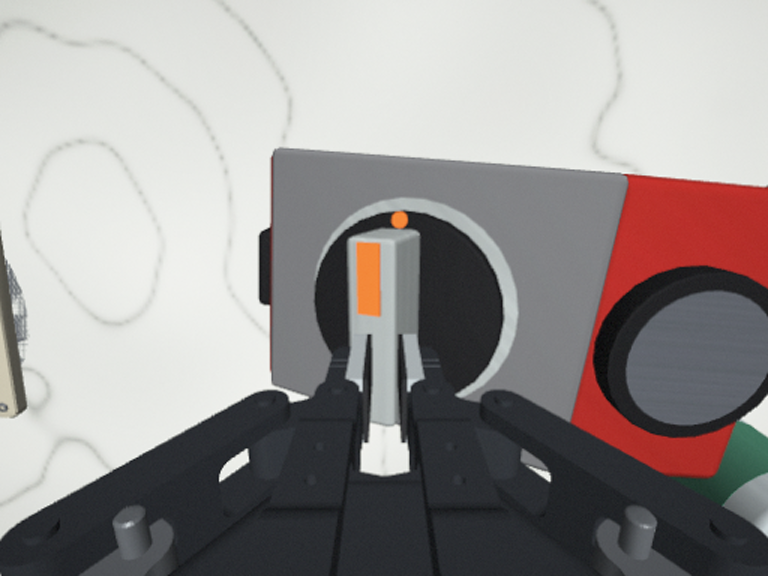

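View pics/s3.png

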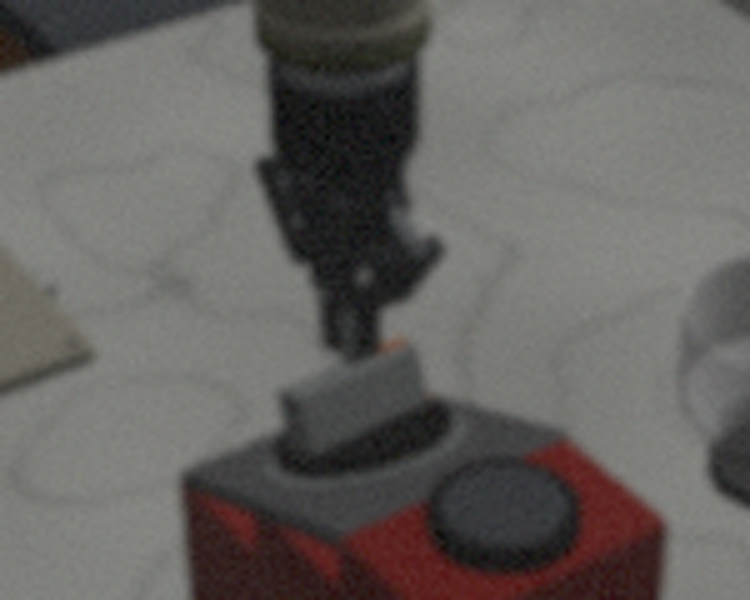

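Run:
```python
from ov import *; from bench import r
g=np.load('g.npy')
s=r.sense(); t=s['tool_pos']; print(t)
for n,win,k in(("scene",(170,60,150,120),5),("wrist",(0,0,512,384),1.5)):
    d=r.snapshot(n); print(n,d['xyz'])
    for z in (203,200,190,180.6): print(z,((proj(d,[t[0],t[1],z])-[win[0],win[1]]+.5)*k-.5).round())
    print('bar top ctr',((proj(d,g2w(g,dial([0,0,49],0)))-[win[0],win[1]]+.5)*k-.5).round())
    ov(d,g,95,f'pics/o_{n}3.png',win,k)
```

```text
[452.8083789  101.04923309 202.59178308]
scene [1341.49298349 -438.71113714  951.86087668]
203 [[356. 367.]]
200 [[356. 372.]]
190 [[356. 387.]]
180.6 [[356. 401.]]
bar top ctr [[352. 368.]]
wrist [445.2752076  170.68218512 358.48545593]
203 [[384. 342.]]
200 [[384. 339.]]
190 [[384. 330.]]
180.6 [[384. 322.]]
bar top ctr [[375. 339.]]
```

View pics/o_wrist3.png

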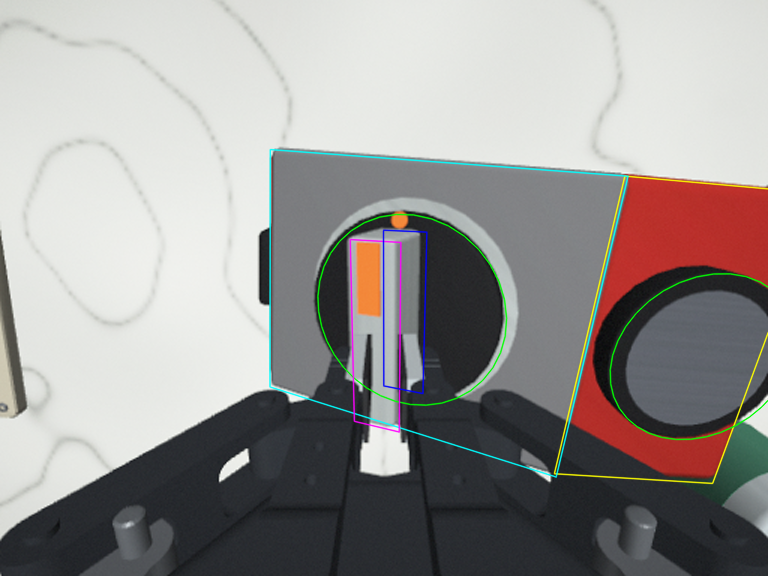

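View pics/o_scene3.png

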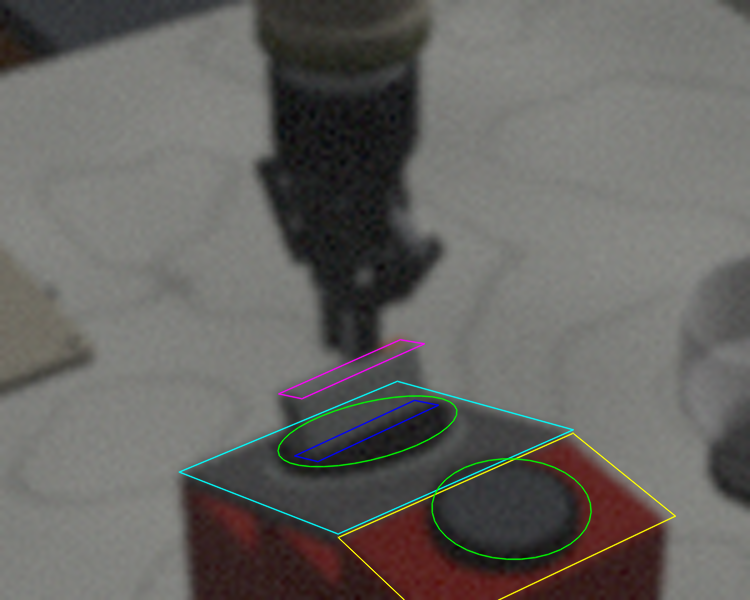

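Run:
```python
from ov import *; from bench import r
d=r.snapshot("wrist"); a=crop(d["pixels"][:,:,::-1],200,190,120,140,4.5); cv2.imwrite('pics/w4.png',cv2.convertScaleAbs(a,alpha=1.8,beta=25))
d=r.snapshot("scene"); a=crop(d["pixels"][:,:,::-1],215,85,60,60,10); cv2.imwrite('pics/s4.png',cv2.convertScaleAbs(a,alpha=2,beta=25))
```

```text
(no output)
```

View pics/w4.png

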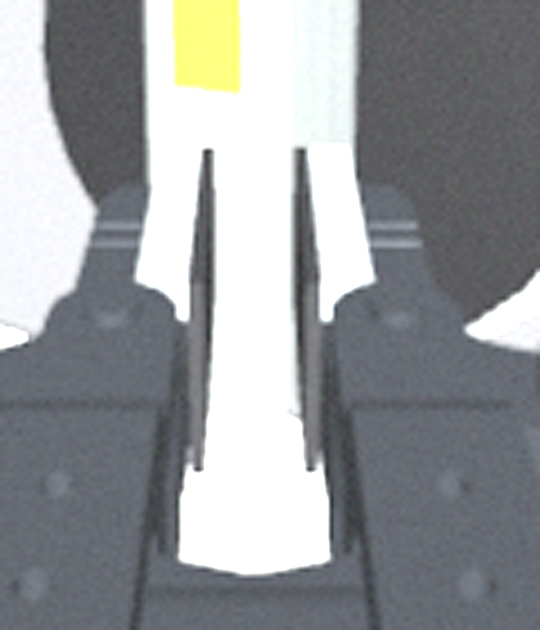

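View pics/s4.png

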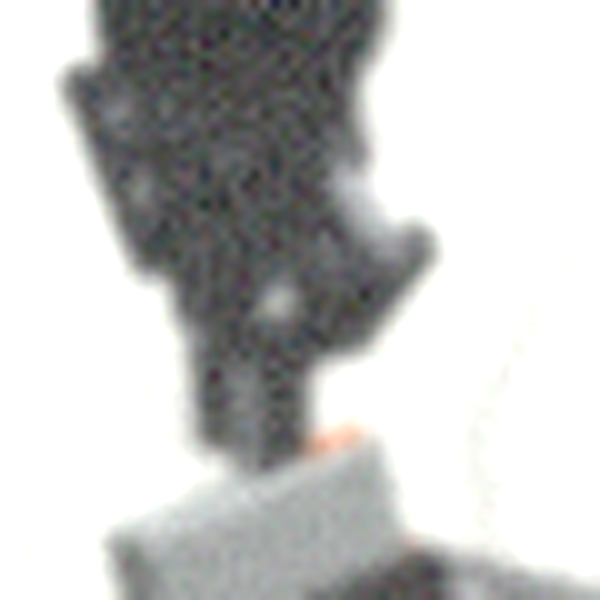

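Run:
```python
from ov import *; from bench import r
t=r.sense()['tool_pos']
d=r.snapshot("wrist")
L=ray(d,[200+208/4.5,190+148/4.5]);R=ray(d,[200+300/4.5,190+148/4.5])
C=ray(d,[200+254/4.5,190+148/4.5])
for z in (181,190,200,210,220,225): 
    P=d['xyz']+C*(z-d['xyz'][2])/C[2]; k=(z-d['xyz'][2])/C[2]
    print(z,P.round(1),'sep',np.linalg.norm((L-R)*k).round(1))
d=r.snapshot("scene")
for y in(90,101,112):
  for x in (458,472):
    for z in(181,200,220): print(x,y,z,((proj(d,[x,y,z])-[215,85]+.5)*10).round())
```

```text
181 [453.9  95.  181. ] sep 14.6
190 [453.5  98.8 190. ] sep 13.8
200 [453.  103.1 200. ] sep 13.0
210 [452.5 107.4 210. ] sep 12.2
220 [452.  111.6 220. ] sep 11.4
225 [451.8 113.8 225. ] sep 11.0
458 90 181 [[239. 575.]]
458 90 200 [[238. 518.]]
458 90 220 [[236. 457.]]
472 90 181 [[267. 601.]]
472 90 200 [[266. 544.]]
472 90 220 [[264. 483.]]
458 101 181 [[274. 561.]]
458 101 200 [[273. 504.]]
458 101 220 [[271. 443.]]
472 101 181 [[302. 587.]]
472 101 200 [[301. 530.]]
472 101 220 [[300. 469.]]
458 112 181 [[308. 548.]]
458 112 200 [[307. 491.]]
458 112 220 [[306. 430.]]
472 112 181 [[336. 574.]]
472 112 200 [[335. 517.]]
472 112 220 [[335. 456.]]
```

Both views put the fingertips at z≈221, about 40 mm above the height I worked from, so they closed just above the bar. That puts the tips roughly 19 mm behind the reported TCP. I'll open and lower in steps, watching force.

drive_tool:
  moves:
    - [[0, 0, 0], 0]
    - [[0, 0, 0], 0]
    - [[0, 0, 0], 0]
    - [[0, 0, 0], 0]
    - [[0, 0, 0], 0]
    - [[0, 0, -4], 0]
    - [[0, 0, -9], 0]
    - [[0, 0, -14], 0]
  fingers: 44

```text
time: 5.52
tool_pos: [452.7, 101.0, 188.0]
tcp_rot: [-180.0, 0.0, 96.5]
ft_force: [-0.1, 0.2, -1.1]
finger_gap: 43.7
```

drive_tool:
  moves:
    - [[0, 0, -4], 0]
    - [[0, 0, -8], 0]
    - [[0, 0, -12], 0]
    - [[0, 0, -15], 0]
    - [[0, 0, -18], 0]
    - [[0, 0, -20], 0]
    - [[0, 0, -20], 0]
    - [[0, 0, -20], 0]

```text
time: 6.18
tool_pos: [452.8, 101.1, 168.6]
tcp_rot: [-180.0, -0.0, 96.5]
ft_force: [0.6, -0.4, 0.8]
finger_gap: 44.4
```

```bash
python3 st.py
python3 - <<'E'
from ov import *; from bench import r
g=np.load('g.npy')
d=r.snapshot("wrist"); ov(d,g,95,'pics/w5.png',(0,0,512,384),1.5)
d=r.snapshot("scene"); a=crop(d["pixels"][:,:,::-1],205,75,80,80,7); cv2.imwrite('pics/s5.png',cv2.convertScaleAbs(a,alpha=2,beta=25))
E
```

```text
6.1833 [452.8 101.1 168.6] [-180.    -0.    96.5] [ 0.6 -0.4  0.8] [0.014 0.085 0.06 ] 44.41363978751243 1.1015923746526823e-05
```

View pics/w5.png

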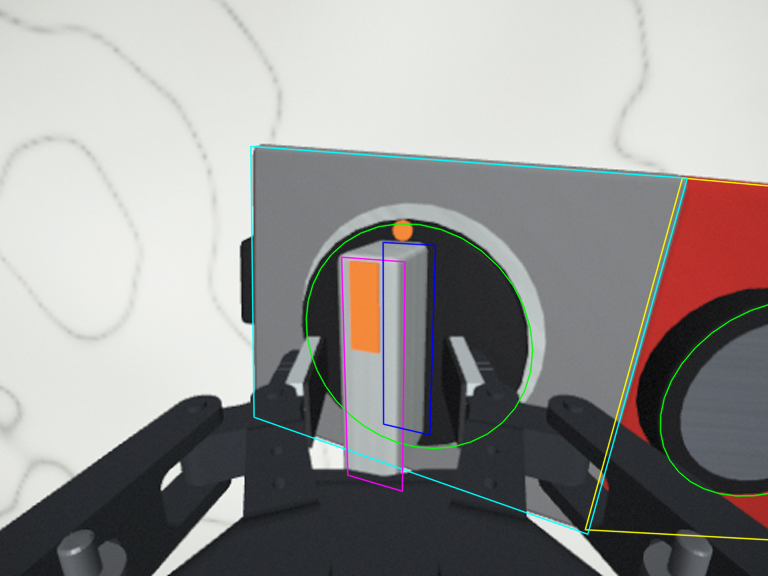

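View pics/s5.png

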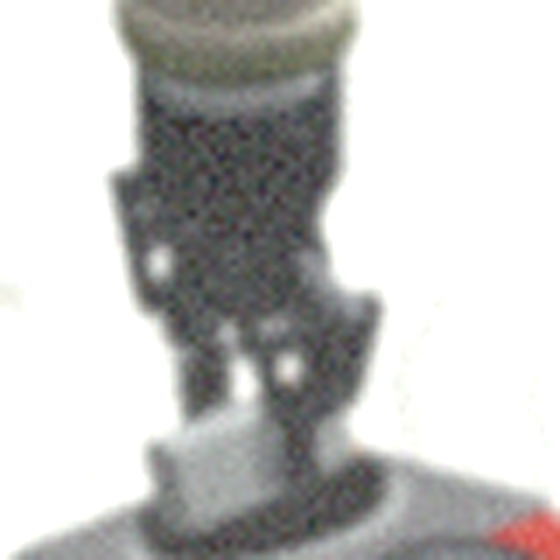

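The bar is now between the fingers. The front face edge is at about x=340–425 and the pads at 320/450 px. Closing.

drive_tool:
  moves:
    - [[0, 0, -2], 0]
    - [[0, 0, -2], 0]
    - [[0, 0, -2], 0]
    - [[0, 0, -2], 0]
    - [[0, 0, -2], 0]
    - [[0, 0, -2], 0]
    - [[0, 0, -2], 0]
    - [[0, 0, -2], 0]
  fingers: 15
  squeeze: 30

```text
time: 6.95
tool_pos: [451.7, 100.9, 167.1]
tcp_rot: [-179.9, 0.0, 96.5]
ft_force: [-11.6, -0.8, 9.3]
finger_gap: 28.5
```

```bash
python3 st.py
```

```text
6.95 [451.7 100.9 167.1] [-179.9    0.    96.5] [-11.6  -0.8   9.3] [-0.25   1.4   -0.019] 28.52875678056387 -0.04566613817587495
```

Gripped at 28.5 mm, as expected for the tilted bar. Turning clockwise.

drive_tool:
  moves:
    - [[0, 0, 0], -4]
    - [[0, 0, 0], -8]
    - [[0, 0, 0], -12]
    - [[0, 0, 0], -16]
    - [[0, 0, 0], -20]
    - [[0, 0, 0], -24]
    - [[0, 0, 0], -28]
    - [[0, 0, 0], -30]

```text
time: 7.62
tool_pos: [450.9, 101.1, 166.9]
tcp_rot: [-179.8, 0.1, 66.3]
ft_force: [-15.2, -0.8, 10.0]
finger_gap: 27.8
```

```bash
python3 st.py
```

```text
7.6167 [450.9 101.1 166.9] [-1.798e+02  1.000e-01  6.630e+01] [-15.2  -0.8  10. ] [-0.03   1.947  0.107] 27.806540894171295 -0.08531700354069471
```

drive_tool:
  moves:
    - [[0, 0, 0], -4]
    - [[0, 0, 0], -8]
    - [[0, 0, 0], -12]
    - [[0, 0, 0], -16]
    - [[0, 0, 0], -20]
    - [[0, 0, 0], -24]
    - [[0, 0, 0], -24]
    - [[0, 0, 0], -24]

```text
time: 8.28
tool_pos: [450.5, 101.7, 166.8]
tcp_rot: [-179.8, 0.2, 42.5]
ft_force: [-16.2, 2.6, 10.9]
finger_gap: 25.7
```

```bash
python3 st.py
python3 - <<'E'
from ov import *; from bench import r
d=r.snapshot("wrist"); g=np.load('g.npy'); ov(d,g,42,'pics/w6.png',(0,0,512,384),1.5)
E
```

```text
8.2833 [450.5 101.7 166.8] [-179.8    0.2   42.5] [-16.2   2.6  10.9] [ 0.236  2.245 -0.121] 25.71671516668535 0.22521019913256168
```

View pics/w6.png

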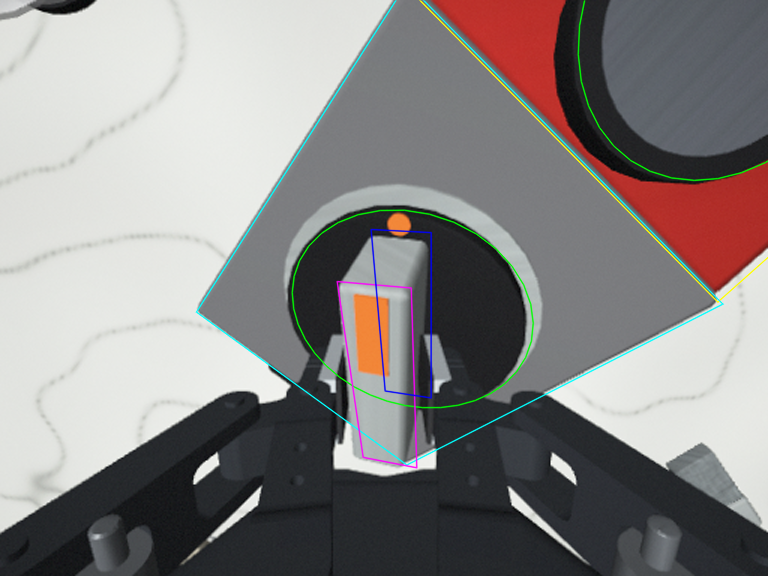

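The dial is turning with the grip, with φ ≈ 40°. I continue in smaller steps.

drive_tool:
  moves:
    - [[0, 0, 0], -3]
    - [[0, 0, 0], -6]
    - [[0, 0, 0], -9]
    - [[0, 0, 0], -12]
    - [[0, 0, 0], -14]
    - [[0, 0, 0], -16]
    - [[0, 0, 0], -16]
    - [[0, 0, 0], -16]

```text
time: 9.0
tool_pos: [450.7, 102.2, 166.8]
tcp_rot: [-179.8, 0.2, 26.5]
ft_force: [-14.6, 5.4, 9.8]
finger_gap: 24.0
```

```bash
python3 st.py
python3 - <<'E'
from ov import *; from bench import r
d=r.snapshot("wrist"); g=np.load('g.npy'); ov(d,g,26,'pics/w7.png',(0,0,512,384),1.5)
E
```

```text
9.0 [450.7 102.2 166.8] [-179.8    0.2   26.5] [-14.6   5.4   9.8] [ 0.579  2.091 -0.025] 24.047138111739088 0.13377636205404997
```

View pics/w7.png

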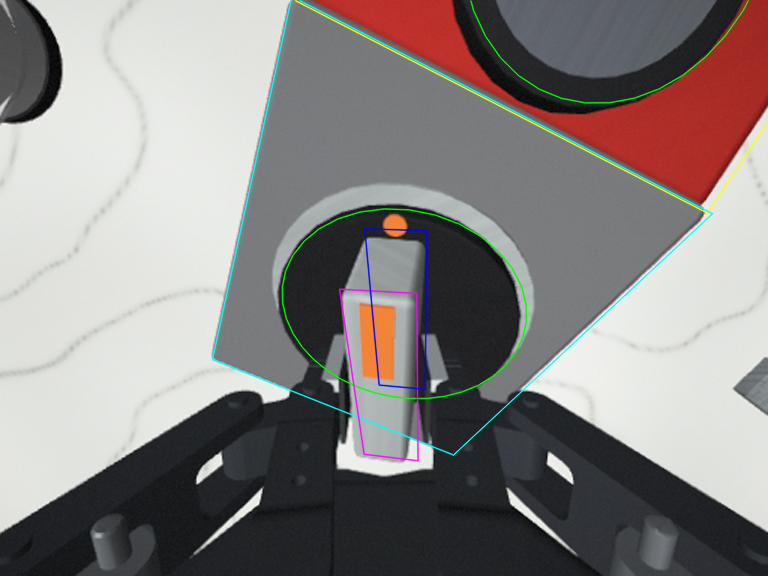

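drive_tool:
  moves:
    - [[0, 0, 0], -3]
    - [[0, 0, 0], -6]
    - [[0, 0, 0], -9]
    - [[0, 0, 0], -12]
    - [[0, 0, 0], -15]
    - [[0, 0, 0], -18]
    - [[0, 0, 0], -18]
    - [[0, 0, 0], -18]

```text
time: 9.72
tool_pos: [451.1, 102.4, 166.9]
tcp_rot: [-179.8, 0.2, 8.5]
ft_force: [-12.3, 6.8, 9.7]
finger_gap: 22.1
```

```bash
python3 st.py
```

```text
9.7167 [451.1 102.4 166.9] [-179.8    0.2    8.5] [-12.3   6.8   9.7] [ 0.72   1.783 -0.193] 22.13726322543509 0.08365029003471136
```

drive_tool:
  moves:
    - [[0, 0, 0], -2]
    - [[0, 0, 0], -4]
    - [[0, 0, 0], -6]
    - [[0, 0, 0], -8]
    - [[0, 0, 0], -10]
    - [[0, 0, 0], -10]
    - [[0, 0, 0], -10]
    - [[0, 0, 0], -10]

```text
time: 10.38
tool_pos: [451.4, 102.6, 166.8]
tcp_rot: [-179.8, 0.2, -1.5]
ft_force: [-9.9, 5.4, 6.2]
finger_gap: 21.8
```

```bash
python3 st.py
python3 - <<'E'
from ov import *; from bench import r
d=r.snapshot("wrist"); g=np.load('g.npy'); ov(d,g,-3,'pics/w8.png',(0,0,512,384),1.5)
E
```

```text
10.3833 [451.4 102.6 166.8] [-179.8    0.2   -1.5] [-9.9  5.4  6.2] [1.627 1.425 0.136] 21.755931945859093 0.1791270263493061
```

View pics/w8.png

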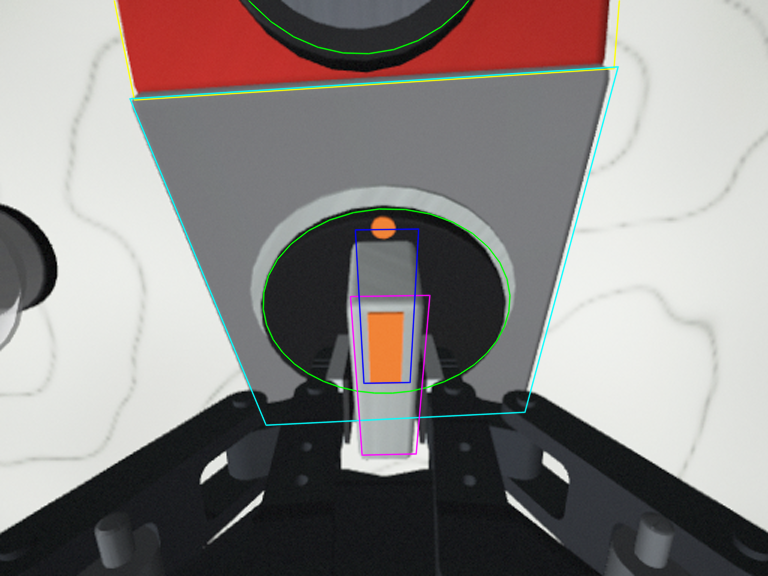

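φ ≈ −3° with no hard resistance, so the stop must be further clockwise, near −25°.

drive_tool:
  moves:
    - [[0, 0, 0], -2]
    - [[0, 0, 0], -4]
    - [[0, 0, 0], -6]
    - [[0, 0, 0], -8]
    - [[0, 0, 0], -10]
    - [[0, 0, 0], -12]
    - [[0, 0, 0], -14]
    - [[0, 0, 0], -14]

```text
time: 11.1
tool_pos: [451.6, 102.7, 166.8]
tcp_rot: [-179.9, 0.2, -15.6]
ft_force: [-9.8, 3.8, 6.6]
finger_gap: 21.4
```

```bash
python3 st.py
```

```text
11.1 [451.6 102.7 166.8] [-179.9    0.2  -15.6] [-9.8  3.8  6.6] [2.592 1.084 0.823] 21.375555774915647 1.6045207902789116
```

drive_tool:
  moves:
    - [[0, 0, 0], -2]
    - [[0, 0, 0], -4]
    - [[0, 0, 0], -6]
    - [[0, 0, 0], -8]
    - [[0, 0, 0], -9]
    - [[0, 0, 0], -9]
    - [[0, 0, 0], -9]
    - [[0, 0, 0], -9]

```text
time: 11.77
tool_pos: [451.5, 102.9, 167.3]
tcp_rot: [-179.9, 0.2, -24.4]
ft_force: [-13.7, 2.7, 10.9]
finger_gap: 21.4
```

```bash
python3 st.py
python3 - <<'E'
from ov import *; from bench import r
d=r.snapshot("wrist"); g=np.load('g.npy'); ov(d,g,-25,'pics/w9.png',(0,0,512,384),1.5)
E
```

```text
11.7667 [451.5 102.9 167.3] [-179.9    0.2  -24.4] [-13.7   2.7  10.9] [3.086 1.343 0.943] 21.426310705019525 1.011410728096962
```

View pics/w9.png

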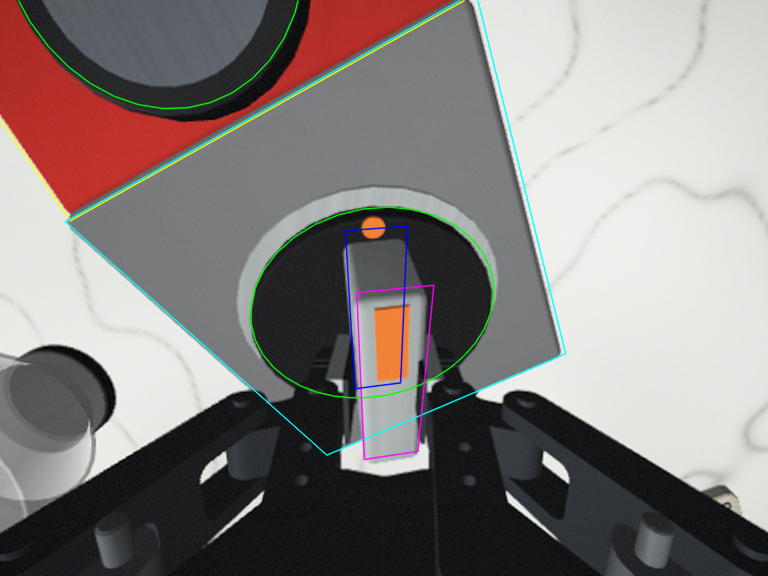

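```bash
cat > dot.py <<'E'
from h import *
from bench import r
def dot(d,g,h=13):
    im=d["pixels"]; hsv=cv2.cvtColor(im,cv2.COLOR_RGB2HSV)
    m=((hsv[...,0]>6)&(hsv[...,0]<22)&(hsv[...,1]>140)&(hsv[...,2]>90)).astype(np.uint8)
    n,l,st,c=cv2.connectedComponentsWithStats(m)
    out=[]
    for i in range(1,n):
        if st[i,4]<15: continue
        for hh,nm in((13,'disc'),(49,'top')):
            Rg=Ro.from_euler('z',g[2],degrees=True).as_matrix()@Ro.from_euler('y',-22,degrees=True).as_matrix()
            o=np.array([g[0],g[1],155.]); v=ray(d,c[i]); a=Rg.T@(d["xyz"]-o); b=Rg.T@v
            p=a+b*(hh-a[2])/b[2]
            out.append((st[i,4],c[i].round(1),nm,np.hypot(p[0],p[1]).round(1),np.degrees(np.arctan2(p[1],p[0])).round(1)))
    return out
if __name__=="__main__":
    g=np.load('g.npy')
    for n in("wrist","top"):
        for o in dot(r.snapshot(n),g): print(n,*o)
E
python3 dot.py
```

```text
wrist 198 [248.4 151.2] disc 42.5 -23.4
wrist 198 [248.4 151.2] top 62.1 -19.3
wrist 1041 [261.1 227.6] disc 15.8 179.5
wrist 1041 [261.1 227.6] top 21.4 -23.3
```

drive_tool:
  moves:
    - [[0, 0, 0], -2]
    - [[0, 0, 0], -4]
    - [[0, 0, 0], -5]
    - [[0, 0, 0], -6]
    - [[0, 0, 0], -6]
    - [[0, 0, 0], -6]
    - [[0, 0, 0], -6]
    - [[0, 0, 0], -6]

```text
time: 12.58
tool_pos: [451.1, 102.8, 167.9]
tcp_rot: [-179.9, 0.2, -30.4]
ft_force: [-18.8, 1.3, 17.4]
finger_gap: 21.8
```

```bash
python3 st.py; python3 dot.py
```

```text
12.5833 [451.1 102.8 167.9] [-179.9    0.2  -30.4] [-18.8   1.3  17.4] [2.547 2.204 0.755] 21.774205287111567 0.7088645361363888
wrist 198 [246.6 150.8] disc 42.4 -29.6
wrist 198 [246.6 150.8] top 61.3 -24.3
wrist 1039 [261.6 225.4] disc 15.3 -178.0
wrist 1039 [261.6 225.4] top 21.4 -29.9
```

Run:
```python
from dot import *
g=np.load('g.npy'); d=r.snapshot("top"); d["pixels"]=cv2.imread('pics/top0.png')[:,:,::-1].copy()
for o in dot(d,g): print(*o)
d=r.snapshot("wrist"); a=crop(d["pixels"][:,:,::-1],180,130,160,200,3.5); cv2.imwrite('pics/w10.png',a)
```

```text
45 [230.1 255.2] disc 34.5 126.5
45 [230.1 255.2] top 26.4 102.8
```

View pics/w10.png

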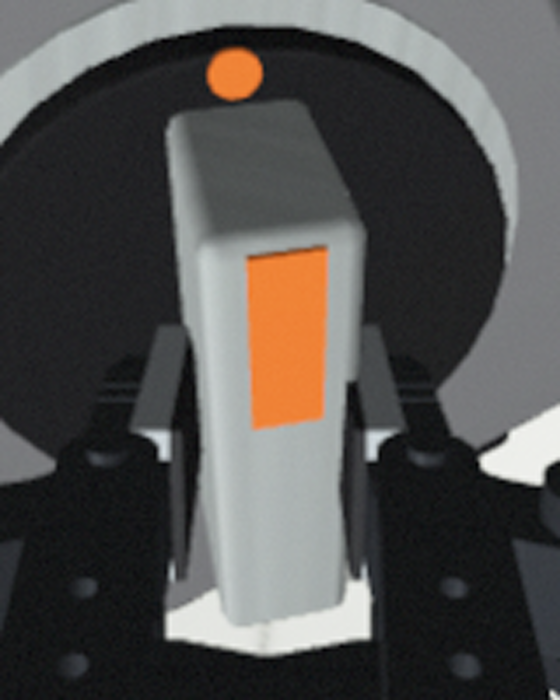

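Run:
```python
from dot import *
g=np.load('g.npy'); d=r.snapshot("wrist"); s=r.sense()
Rt=Ro.from_euler('xyz',s['tcp_rot'],degrees=True); rel=Rt.inv().apply(d['xyz']-s['tool_pos']); Rr=Rt.inv()*Ro.from_euler('xyz',d['orientation'],degrees=True)
print(rel,Rr.as_euler('xyz',degrees=True))
def ang(d,uv,h):
    Rg=Ro.from_euler('z',g[2],degrees=True).as_matrix()@Ro.from_euler('y',-22,degrees=True).as_matrix()
    o=np.array([g[0],g[1],155.]); v=ray(d,uv); a=Rg.T@(d["xyz"]-o); b=Rg.T@v
    p=a+b*(h-a[2])/b[2]; return np.hypot(p[0],p[1]).round(1),np.degrees(np.arctan2(p[1],p[0])).round(1)
def wr(t,rot):
    R=Ro.from_euler('xyz',rot,degrees=True); e=dict(d); e['xyz']=R.apply(rel)+t; e['orientation']=(R*Rr).as_euler('xyz',degrees=True); return e
e=wr([451.4,98.5,299.6],[180,0,96.5])
print('w1 dot',ang(e,np.array([398,200])/1.5-.17,13),'stripe',ang(e,np.array([378,235])/1.5-.17,49))
e=wr([452.3,97.6,210.7],[180,0,96.4]); print('w2',ang(e,np.array([401,211])/1.5-.17,13),ang(e,np.array([371,266])/1.5-.17,49))
e=wr([452.8,101.1,168.6],[180,0,96.5]); print('w5',ang(e,np.array([402.5,230.5])/1.5-.17,13),ang(e,np.array([365,307])/1.5-.17,49))
e=wr([451.4,102.6,166.8],[-179.8,.2,-1.5]); print('w8',ang(e,np.array([383,228])/1.5-.17,13),ang(e,np.array([385,347])/1.5-.17,49))
t=r.snapshot("top"); print('top0',ang(t,(np.array([122,385])+.5)/4.5-.5+[195,165],13),ang(t,(np.array([160,408])+.5)/4.5-.5+[195,165],49))
```

```text
[ 7.05295886e+01 -1.38109751e-01 -1.55902496e+02] [-1.60738256e+01  5.54766831e-02  9.00252404e+01]
w1 dot (np.float64(47.2), np.float64(97.1)) stripe (np.float64(26.7), np.float64(99.5))
w2 (np.float64(47.6), np.float64(97.9)) (np.float64(26.8), np.float64(101.6))
w5 (np.float64(47.6), np.float64(98.2)) (np.float64(26.4), np.float64(101.4))
w8 (np.float64(42.5), np.float64(-1.2)) (np.float64(21.4), np.float64(1.0))
top0 (np.float64(48.2), np.float64(98.7)) (np.float64(26.4), np.float64(103.4))
```

drive_tool:
  moves:
    - [[0, 0, 0], -2]
    - [[0, 0, 0], -4]
    - [[0, 0, 0], -6]
    - [[0, 0, 0], -8]
    - [[0, 0, 0], -8]
    - [[0, 0, 0], -8]
    - [[0, 0, 0], -8]
    - [[0, 0, 0], -8]

```text
time: 13.55
tool_pos: [451.3, 103.2, 168.1]
tcp_rot: [-179.9, 0.3, -38.4]
ft_force: [-18.6, 1.7, 16.9]
finger_gap: 21.4
```

```bash
cat > dot2.py <<'E'
from dot import *
g=np.load('g.npy')
def phi(d,c=(-3.5,1)):
    res=[]
    for a,uv,nm,rr,an in dot(d,g):
        if (nm=='disc' and rr>35) or (nm=='top' and rr<32 and a>400):
            x=rr*np.cos(np.radians(an))-c[0]; y=rr*np.sin(np.radians(an))-c[1]; res.append((nm,np.hypot(x,y).round(1),np.degrees(np.arctan2(y,x)).round(1)))
    return res
if __name__=="__main__":
    d=r.snapshot("wrist"); print(phi(d)); 
    import time; cv2.imwrite(f'pics/d{r.sense()["time"]:.2f}.png',crop(d["pixels"][:,:,::-1],0,0,512,384,1.5))
E
python3 st.py; python3 dot2.py
```

```text
13.55 [451.3 103.2 168.1] [-179.9    0.3  -38.4] [-18.6   1.7  16.9] [3.6   1.73  1.363] 21.36219242187104 1.3779296725988388
[('disc', np.float64(45.8), np.float64(-36.2)), ('top', np.float64(24.9), np.float64(-35.6))]
```

Torque has risen to 1.4 N·m while the dial still follows. Either the stop gives elastically or the pads are jamming, so I'll release and see where the dial rests.

drive_tool:
  moves:
    - [[0, 0, 0], 0]
    - [[0, 0, 0], 0]
    - [[0, 0, 0], 0]
    - [[0, 0, 0], 0]
    - [[0, 0, 0], 0]
    - [[0, 0, 0], 0]
    - [[0, 0, 0], 0]
    - [[0, 0, 0], 0]
  fingers: 60

```text
time: 14.27
tool_pos: [452.8, 101.0, 166.5]
tcp_rot: [180.0, 0.0, -38.5]
ft_force: [-1.1, 0.3, -0.9]
finger_gap: 60.2
```

```bash
python3 st.py; python3 dot2.py; ls pics
```

```text
14.2667 [452.8 101.  166.5] [180.    0.  -38.5] [-1.1  0.3 -0.9] [ 0.002 -0.03   0.037] 60.182240883256064 0.00015900672224233858
[('disc', np.float64(45.8), np.float64(-35.5)), ('top', np.float64(24.9), np.float64(-35.0))]
d13.60.png
d14.32.png
o1.png
o2.png
o_scene3.png
o_wrist3.png
s3.png
s4.png
s5.png
scene0.png
scenec.png
top0.png
topc.png
w1.png
w10.png
w2.png
w3.png
w4.png
w5.png
w6.png
w7.png
w8.png
w9.png
wrist0.png
```

```bash
python3 dot2.py; python3 st.py
```

```text
[('disc', np.float64(45.8), np.float64(-35.5)), ('top', np.float64(24.9), np.float64(-35.0))]
14.3667 [452.8 101.  166.5] [180.    0.  -38.5] [-0.1  0.2  0.2] [ 0.019  0.002 -0.035] 59.62200975978639 0.00018903089312516386
```

View pics/d14.32.png

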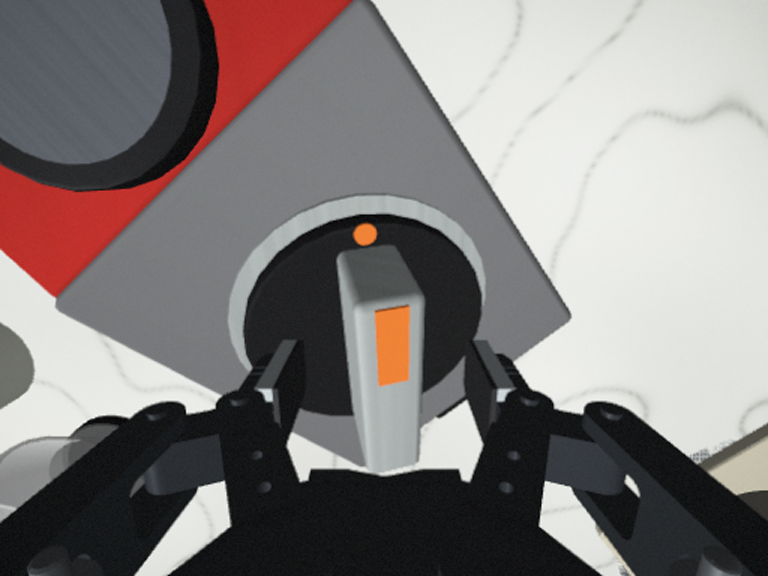

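Run:
```python
from ov import *; from bench import r
g=np.load('g.npy'); d=r.snapshot("wrist")
g2=g.copy(); g2[:2]+=Ro.from_euler('z',g[2],degrees=True).as_matrix()[:2,:2]@[-3.5,1]
ov(d,g2,-35.5,'pics/x1.png',(120,80,240,260),3)
```

```text
(no output)
```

View pics/x1.png

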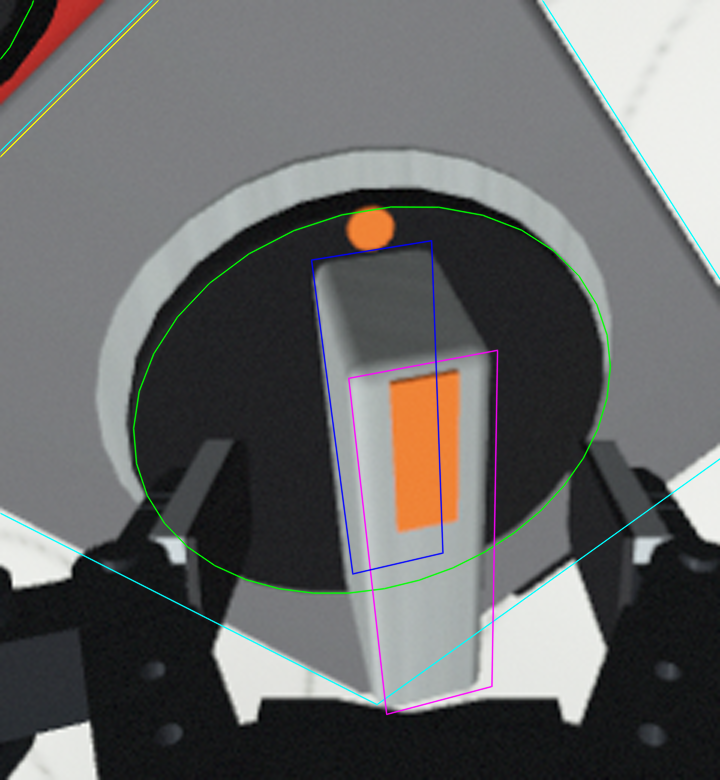

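Released, the dial rests at about −36°. I'll regrip and push further clockwise to test whether this is the stop.

drive_tool:
  moves:
    - [[0, 0, 0], 0]
    - [[0, 0, 0], 0]
    - [[0, 0, 0], 0]
    - [[0, 0, 0], 0]
    - [[0, 0, 0], 0]
    - [[0, 0, 0], 0]
    - [[0, 0, 0], 0]
    - [[0, 0, 0], 0]
  fingers: 15
  squeeze: 30

```text
time: 15.08
tool_pos: [453.0, 101.2, 166.8]
tcp_rot: [-180.0, -0.0, -38.5]
ft_force: [-0.2, 1.0, 1.9]
finger_gap: 25.9
```

```bash
python3 st.py; python3 dot2.py
```

```text
15.0833 [453.  101.2 166.8] [-180.    -0.   -38.5] [-0.2  1.   1.9] [ 0.469 -0.256  0.205] 25.87224722408494 0.17882442567497492
[('disc', np.float64(45.8), np.float64(-35.6)), ('top', np.float64(24.8), np.float64(-35.1))]
```

drive_tool:
  moves:
    - [[0, 0, 0], -2]
    - [[0, 0, 0], -4]
    - [[0, 0, 0], -6]
    - [[0, 0, 0], -8]
    - [[0, 0, 0], -8]
    - [[0, 0, 0], -8]
    - [[0, 0, 0], -8]
    - [[0, 0, 0], -8]

```text
time: 15.8
tool_pos: [452.5, 101.8, 166.8]
tcp_rot: [-180.0, 0.1, -46.3]
ft_force: [-3.6, 3.9, 5.3]
finger_gap: 26.3
```

```bash
python3 st.py; python3 dot2.py
```

```text
15.8 [452.5 101.8 166.8] [-1.80e+02  1.00e-01 -4.63e+01] [-3.6  3.9  5.3] [1.313 0.391 1.581] 26.29883520995186 1.6033177077770233
[('disc', np.float64(45.9), np.float64(-38.1)), ('top', np.float64(24.9), np.float64(-37.2))]
```

Dial moved only 2.5° for 8° of tool turn, with torque 1.6 N·m. That looks like the hard stop. I'll release and see where it settles.

drive_tool:
  moves:
    - [[0, 0, 0], 0]
    - [[0, 0, 0], 0]
    - [[0, 0, 0], 0]
    - [[0, 0, 0], 0]
    - [[0, 0, 0], 0]
    - [[0, 0, 0], 0]
    - [[0, 0, 0], 0]
    - [[0, 0, 0], 0]
  fingers: 60

```text
time: 16.52
tool_pos: [452.8, 101.0, 166.5]
tcp_rot: [180.0, 0.0, -46.5]
ft_force: [-0.3, 0.2, -0.7]
finger_gap: 59.7
```

```bash
python3 st.py; python3 dot2.py
```

```text
16.5167 [452.8 101.  166.5] [180.    0.  -46.5] [-0.3  0.2 -0.7] [ 0.05  -0.005 -0.018] 59.72387117917386 0.0002995304203068372
[('disc', np.float64(45.9), np.float64(-35.4)), ('top', np.float64(24.9), np.float64(-34.4))]
```

The dial returned to −35.4°, so that is the stop. Next I realign the tool to the bar, grip it, and turn anticlockwise by one click to check the detent spacing.

drive_tool:
  moves:
    - [[0, 0, 0], 3]
    - [[0, 0, 0], 6]
    - [[0, 0, 0], 9]
    - [[0, 0, 0], 11]
    - [[0, 0, 0], 11]
    - [[0, 0, 0], 11]
    - [[0, 0, 0], 11]
    - [[0, 0, 0], 11]

```text
time: 17.23
tool_pos: [452.8, 101.0, 166.6]
tcp_rot: [-180.0, -0.0, -35.6]
ft_force: [-0.6, 0.5, -0.8]
finger_gap: 59.7
```

drive_tool:
  moves:
    - [[0, 0, 0], 0]
    - [[0, 0, 0], 0]
    - [[0, 0, 0], 0]
    - [[0, 0, 0], 0]
    - [[0, 0, 0], 0]
    - [[0, 0, 0], 0]
    - [[0, 0, 0], 0]
    - [[0, 0, 0], 0]
  fingers: 15
  squeeze: 25

```text
time: 17.9
tool_pos: [452.9, 101.2, 166.8]
tcp_rot: [-180.0, -0.0, -35.5]
ft_force: [-1.3, -0.4, 2.6]
finger_gap: 25.6
```

drive_tool:
  moves:
    - [[0, 0, 0], 4]
    - [[0, 0, 0], 8]
    - [[0, 0, 0], 12]
    - [[0, 0, 0], 16]
    - [[0, 0, 0], 20]
    - [[0, 0, 0], 24]
    - [[0, 0, 0], 27]
    - [[0, 0, 0], 27]

```text
time: 18.57
tool_pos: [453.0, 102.1, 167.2]
tcp_rot: [-179.9, -0.0, -8.3]
ft_force: [-1.7, 4.8, 5.6]
finger_gap: 22.2
```

```bash
python3 st.py; python3 dot2.py
```

```text
18.5667 [453.  102.1 167.2] [-179.9   -0.    -8.3] [-1.7  4.8  5.6] [0.958 0.271 0.295] 22.19743344150511 -0.9472522884607315
[('disc', np.float64(46.2), np.float64(-8.2)), ('top', np.float64(25.2), np.float64(-7.6))]
```

drive_tool:
  moves:
    - [[0, 0, 0], 0]
    - [[0, 0, 0], 0]
    - [[0, 0, 0], 0]
    - [[0, 0, 0], 0]
    - [[0, 0, 0], 0]
    - [[0, 0, 0], 0]
    - [[0, 0, 0], 0]
    - [[0, 0, 0], 0]
  fingers: 60

```text
time: 19.28
tool_pos: [452.8, 101.0, 166.6]
tcp_rot: [180.0, 0.0, -8.5]
ft_force: [-0.0, 0.5, 0.6]
finger_gap: 60.2
```

```bash
python3 st.py; python3 dot2.py
```

```text
19.2833 [452.8 101.  166.6] [180.    0.   -8.5] [-0.   0.5  0.6] [-0.    -0.019  0.001] 60.15531759296223 0.00048532752771279775
[('disc', np.float64(46.1), np.float64(-6.0)), ('top', np.float64(25.2), np.float64(-5.1))]
```

The dial snapped to −6°, one click or 29.4° from the stop. Continuing click by click: grip, turn about 30°, release, measure.

drive_tool:
  moves:
    - [[0, 0, 0], 4]
    - [[0, 0, 0], 4]
    - [[0, 0, 0], 4]
    - [[0, 0, 0], 4]
    - [[0, 0, 0], 4]
    - [[0, 0, 0], 4]
    - [[0, 0, 0], 4]
    - [[0, 0, 0], 4]
  fingers: 15

```text
time: 20.0
tool_pos: [452.9, 102.1, 166.9]
tcp_rot: [-179.9, -0.0, -4.6]
ft_force: [-0.6, 4.9, 2.2]
finger_gap: 21.8
```

drive_tool:
  moves:
    - [[0, 0, 0], 4]
    - [[0, 0, 0], 8]
    - [[0, 0, 0], 13]
    - [[0, 0, 0], 18]
    - [[0, 0, 0], 23]
    - [[0, 0, 0], 28]
    - [[0, 0, 0], 31]
    - [[0, 0, 0], 31]

```text
time: 20.67
tool_pos: [452.5, 102.6, 167.3]
tcp_rot: [-179.9, -0.1, 26.6]
ft_force: [-5.2, 11.5, 6.1]
finger_gap: 21.9
```

drive_tool:
  moves:
    - [[0, 0, 0], 0]
    - [[0, 0, 0], 0]
    - [[0, 0, 0], 0]
    - [[0, 0, 0], 0]
    - [[0, 0, 0], 0]
    - [[0, 0, 0], 0]
    - [[0, 0, 0], 0]
    - [[0, 0, 0], 0]
  fingers: 60

```text
time: 21.33
tool_pos: [452.8, 101.0, 166.6]
tcp_rot: [180.0, 0.0, 26.5]
ft_force: [-0.6, -0.0, 0.2]
finger_gap: 59.9
```

```bash
python3 st.py; python3 dot2.py
```

```text
21.3333 [452.8 101.  166.6] [180.    0.   26.5] [-0.6 -0.   0.2] [0.039 0.048 0.011] 59.88818041317753 0.003858145500998944
[('disc', np.float64(46.4), np.float64(23.4)), ('top', np.float64(25.4), np.float64(23.8))]
```

drive_tool:
  moves:
    - [[0, 0, 0], 1]
    - [[0, 0, 0], 1]
    - [[0, 0, 0], 1]
    - [[0, 0, 0], 1]
    - [[0, 0, 0], 1]
    - [[0, 0, 0], 1]
    - [[0, 0, 0], 1]
    - [[0, 0, 0], 1]
  fingers: 15

```text
time: 22.05
tool_pos: [451.9, 102.7, 167.0]
tcp_rot: [-179.8, 0.0, 27.5]
ft_force: [-7.1, 8.3, 6.4]
finger_gap: 24.4
```

drive_tool:
  moves:
    - [[0, 0, 0], 4]
    - [[0, 0, 0], 8]
    - [[0, 0, 0], 13]
    - [[0, 0, 0], 18]
    - [[0, 0, 0], 23]
    - [[0, 0, 0], 27]
    - [[0, 0, 0], 30]
    - [[0, 0, 0], 30]

```text
time: 22.72
tool_pos: [452.0, 102.5, 167.5]
tcp_rot: [-179.9, -0.1, 57.7]
ft_force: [-12.1, 10.0, 8.9]
finger_gap: 24.4
```

drive_tool:
  moves:
    - [[0, 0, 0], 0]
    - [[0, 0, 0], 0]
    - [[0, 0, 0], 0]
    - [[0, 0, 0], 0]
    - [[0, 0, 0], 0]
    - [[0, 0, 0], 0]
    - [[0, 0, 0], 0]
    - [[0, 0, 0], 0]
  fingers: 50

```text
time: 23.38
tool_pos: [452.8, 101.0, 166.6]
tcp_rot: [-180.0, 0.0, 57.5]
ft_force: [-0.5, 0.1, -0.4]
finger_gap: 49.9
```

```bash
python3 st.py; python3 dot2.py
```

```text
23.3833 [452.8 101.  166.6] [-180.     0.    57.5] [-0.5  0.1 -0.4] [-0.004  0.017 -0.007] 49.85638816557879 0.0001701812971077743
[('disc', np.float64(46.4), np.float64(52.7)), ('top', np.float64(25.4), np.float64(53.2))]
```

drive_tool:
  moves:
    - [[0, 0, 0], 0]
    - [[0, 0, 0], 0]
    - [[0, 0, 0], 0]
    - [[0, 0, 0], 0]
    - [[0, 0, 0], 0]
    - [[0, 0, 0], 0]
    - [[0, 0, 0], 0]
    - [[0, 0, 0], 0]
  fingers: 15

```text
time: 24.1
tool_pos: [451.2, 102.1, 166.9]
tcp_rot: [-179.8, 0.0, 57.5]
ft_force: [-11.2, 4.5, 9.1]
finger_gap: 27.1
```

drive_tool:
  moves:
    - [[0, 0, 0], 4]
    - [[0, 0, 0], 8]
    - [[0, 0, 0], 13]
    - [[0, 0, 0], 18]
    - [[0, 0, 0], 22]
    - [[0, 0, 0], 26]
    - [[0, 0, 0], 28]
    - [[0, 0, 0], 28]

```text
time: 24.77
tool_pos: [451.6, 101.7, 167.2]
tcp_rot: [-179.9, -0.0, 85.7]
ft_force: [-12.1, 3.4, 9.1]
finger_gap: 27.8
```

drive_tool:
  moves:
    - [[0, 0, 0], 0]
    - [[0, 0, 0], 0]
    - [[0, 0, 0], 0]
    - [[0, 0, 0], 0]
    - [[0, 0, 0], 0]
    - [[0, 0, 0], 0]
    - [[0, 0, 0], 0]
    - [[0, 0, 0], 0]
  fingers: 46

```text
time: 25.43
tool_pos: [452.8, 101.0, 166.6]
tcp_rot: [-180.0, -0.0, 85.5]
ft_force: [0.3, 0.2, 0.6]
finger_gap: 45.9
```

```bash
python3 st.py; python3 dot2.py
```

```text
25.4333 [452.8 101.  166.6] [-180.    -0.    85.5] [0.3 0.2 0.6] [ 0.022 -0.01   0.025] 45.87971493322761 0.0002783263335004449
[('disc', np.float64(46.2), np.float64(82.4)), ('top', np.float64(25.0), np.float64(82.4))]
```

The readings step 29.4° per click (−35.4, −6, 23.4, 52.7, 82.4). The start reading of about 94° does not fit this lattice. To be sure these are true rest positions, I'll displace the dial by 10° and let go.

drive_tool:
  moves:
    - [[0, 0, 0], 0]
    - [[0, 0, 0], 0]
    - [[0, 0, 0], 0]
    - [[0, 0, 0], 0]
    - [[0, 0, 0], 0]
    - [[0, 0, 0], 0]
    - [[0, 0, 0], 0]
    - [[0, 0, 0], 0]
  fingers: 15

```text
time: 26.15
tool_pos: [451.4, 101.2, 166.8]
tcp_rot: [-179.8, 0.0, 85.5]
ft_force: [-10.1, -0.5, 8.3]
finger_gap: 28.7
```

drive_tool:
  moves:
    - [[0, 0, 0], 3]
    - [[0, 0, 0], 6]
    - [[0, 0, 0], 9]
    - [[0, 0, 0], 10]
    - [[0, 0, 0], 10]
    - [[0, 0, 0], 10]
    - [[0, 0, 0], 10]
    - [[0, 0, 0], 10]

```text
time: 26.82
tool_pos: [451.7, 101.1, 167.0]
tcp_rot: [-179.9, -0.0, 95.5]
ft_force: [-9.0, 0.0, 7.4]
finger_gap: 28.5
```

```bash
python3 st.py; python3 dot2.py
```

```text
26.8167 [451.7 101.1 167. ] [-179.9   -0.    95.5] [-9.   0.   7.4] [-0.169  1.084 -0.067] 28.540972681265576 -0.08098751306533813
[('disc', np.float64(46.1), np.float64(93.5)), ('top', np.float64(25.0), np.float64(93.4))]
```

drive_tool:
  moves:
    - [[0, 0, 0], 0]
    - [[0, 0, 0], 0]
    - [[0, 0, 0], 0]
    - [[0, 0, 0], 0]
    - [[0, 0, 0], 0]
    - [[0, 0, 0], 0]
    - [[0, 0, 0], 0]
    - [[0, 0, 0], 0]
  fingers: 46

```text
time: 27.53
tool_pos: [452.8, 101.0, 166.6]
tcp_rot: [-180.0, 0.0, 95.5]
ft_force: [-0.5, -1.0, -0.2]
finger_gap: 45.5
```

```bash
python3 st.py; python3 dot2.py; ls -t pics | head -1
```

```text
27.5333 [452.8 101.  166.6] [-180.     0.    95.5] [-0.5 -1.  -0.2] [-0.018  0.026  0.007] 45.530694354485995 -7.679771442781202e-05
[('disc', np.float64(46.2), np.float64(82.1)), ('top', np.float64(25.2), np.float64(81.6))]
d27.58.png
```

The dial snapped back from 93.5° to 82.1°, so these are real detents and this is click 4. Now I realign and turn to click 5, expected at about 112°.

drive_tool:
  moves:
    - [[0, 0, 0], -4]
    - [[0, 0, 0], -8]
    - [[0, 0, 0], -10]
    - [[0, 0, 0], -10]
    - [[0, 0, 0], -10]
    - [[0, 0, 0], -10]
    - [[0, 0, 0], -10]
    - [[0, 0, 0], -10]

```text
time: 28.25
tool_pos: [452.8, 101.0, 166.6]
tcp_rot: [-180.0, 0.0, 85.5]
ft_force: [0.3, -0.6, 0.3]
finger_gap: 45.8
```

drive_tool:
  moves:
    - [[0, 0, 0], 0]
    - [[0, 0, 0], 0]
    - [[0, 0, 0], 0]
    - [[0, 0, 0], 0]
    - [[0, 0, 0], 0]
    - [[0, 0, 0], 0]
    - [[0, 0, 0], 0]
    - [[0, 0, 0], 0]
  fingers: 15

```text
time: 28.92
tool_pos: [451.4, 101.2, 166.8]
tcp_rot: [-179.8, 0.0, 85.5]
ft_force: [-9.8, -0.3, 8.3]
finger_gap: 28.8
```

drive_tool:
  moves:
    - [[0, 0, 0], 4]
    - [[0, 0, 0], 8]
    - [[0, 0, 0], 13]
    - [[0, 0, 0], 18]
    - [[0, 0, 0], 22]
    - [[0, 0, 0], 25]
    - [[0, 0, 0], 27]
    - [[0, 0, 0], 27]

```text
time: 29.58
tool_pos: [452.1, 101.3, 167.3]
tcp_rot: [-179.9, -0.0, 112.7]
ft_force: [-8.5, 0.8, 8.1]
finger_gap: 28.1
```

drive_tool:
  moves:
    - [[0, 0, 0], 0]
    - [[0, 0, 0], 0]
    - [[0, 0, 0], 0]
    - [[0, 0, 0], 0]
    - [[0, 0, 0], 0]
    - [[0, 0, 0], 0]
    - [[0, 0, 0], 0]
    - [[0, 0, 0], 0]
  fingers: 50

```text
time: 30.25
tool_pos: [452.8, 101.0, 166.6]
tcp_rot: [-180.0, -0.0, 112.5]
ft_force: [-0.2, -1.0, -0.8]
finger_gap: 50.0
```

```bash
python3 st.py; python3 dot2.py
```

```text
30.25 [452.8 101.  166.6] [-180.    -0.   112.5] [-0.2 -1.  -0.8] [-0.019 -0.008 -0.012] 50.00819242998398 0.0001649322803132236
[('disc', np.float64(45.6), np.float64(112.2)), ('top', np.float64(24.4), np.float64(111.8))]
```

The fifth click rests at 112.2°. I retreat straight up.

drive_tool:
  moves:
    - [[0, 0, 10], 0]
    - [[0, 0, 25], 0]
    - [[0, 0, 45], 0]
    - [[0, 0, 70], 0]
    - [[0, 0, 95], 0]
    - [[0, 0, 120], 0]
    - [[0, 0, 130], 0]
    - [[0, 0, 130], 0]

```text
time: 30.97
tool_pos: [454.3, 101.2, 300.2]
tcp_rot: [179.7, 0.1, 112.5]
ft_force: [0.3, 0.3, 0.5]
finger_gap: 50.0
```

drive_tool:
  moves:
    - [[-10, -30, 20], 0]
    - [[-20, -60, 40], 0]
    - [[-30, -95, 40], 0]
    - [[-40, -130, 40], 0]
    - [[-45, -165, 40], 0]
    - [[-50, -190, 40], 0]
    - [[-50, -190, 40], 0]
    - [[-50, -190, 40], 0]

```text
time: 31.63
tool_pos: [402.1, -89.8, 334.9]
tcp_rot: [-179.9, -0.1, 112.3]
ft_force: [-1.0, 0.3, 0.2]
finger_gap: 50.2
```

```bash
python3 st.py
python3 - <<'E'
from ov import *; from bench import r
g=np.load('g.npy'); d=r.snapshot("top"); cv2.imwrite('pics/topfull.png',d["pixels"][:,:,::-1])
ov(d,g,114.5,'pics/topend.png',(195,165,100,130),4.5)
E
```

```text
31.6333 [402.1 -89.8 334.9] [-1.799e+02 -1.000e-01  1.123e+02] [-1.   0.3  0.2] [ 0.014 -0.003 -0.027] 50.217955662272935 -0.42884381487965584
```

View pics/topend.png

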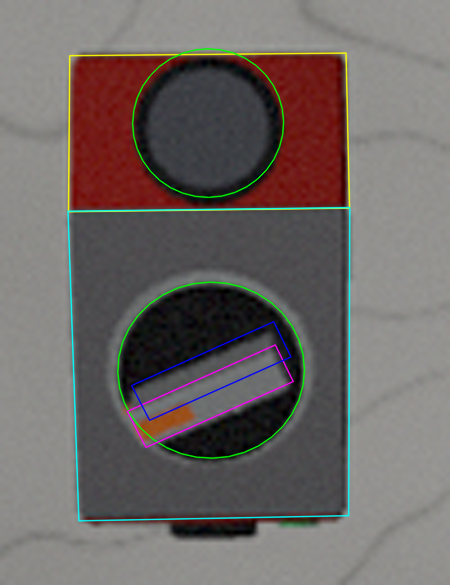

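View pics/topfull.png

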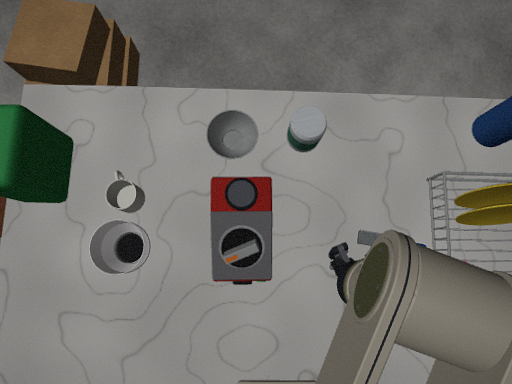

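The top view shows the bar at about 113°, matching the overlay. The mug (121,195), hopper (120,247), bowl (232,134) and tin (307,130) are where they started. The brush is mostly hidden behind the arm, but its visible end is still at (367,237). The gripper is clear at z=335. Handing in.

```bash
python3 st.py; python3 -c "
from bench import r
print(r.hand_in())"
```

```text
31.6833 [402.4 -89.  335.2] [-1.799e+02 -1.000e-01  1.124e+02] [ 1.   0.7 -0.3] [ 0.028  0.072 -0.016] 50.36021835883142 -0.14668723102658987
the job is handed in; nothing more can be done
None
```

I turned the dial clockwise to its stop and back five clicks, let go, and handed in at 31.7 s. Hand-in gives no verdict, and one reading (the start angle, below) is unexplained.

**Stop:** The arrow rests at about −35° from the grinder's +x. Pushing 8° further at the tool moved the dial only about 2.5° with 1.6 N m of torque, and it sprang back when released.

**Clicks:** I turned and released one click at a time. The dial came to rest at −6, 23, 53, 82 and 112°, a total of 147.6° by camera against 150° nominal. To check these were real clicks, I pushed it 11° past click 4 and let go, and it snapped back.

**Final state:**
- The top view shows the bar at about 113°, matching the fifth click.
- The gripper is clear at z = 335 mm with no contact force.
- The mug, hopper, tin and bowl are at their starting pixels. The arm hid most of the brush in that last picture, so I could only see one end of it in place.

**What disagreed:**
- **Fingertips:** they stood about 40 mm higher than the tool data implied, so the first grasp closed above the bar without touching it. I corrected the height from the pictures.
- **Start angle:** the dial first read about 94°, which is not a whole number of clicks from the stop I found. I did not find the reason. I relied on the felt stop and the released clicks instead.
- **First clockwise turn:** torque rose to 0.8–1.4 N m before the stop, which I put down to the pads jamming on the tilted bar.

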